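Gauge the clamp opening with a taper feeler

ROBOT

A 6-joint arm with a two-finger parallel gripper is mounted at the origin on a cart in front of the work surface, level with it; the furniture and walls round the work are solid. World frame = base frame: x ahead of the robot, y to its left, z up, the work surface at z = 0. Lengths are in m, angles in rad, forces in N, time in s.
With the tool pointing down it reaches from about 0.35 to 0.975 m from the base axis. Payload 17.4 kg.
Tool frame: the origin (TCP) lies at the very end of the fingers, on their centre line; the grasp point (between the pads) lies 19 mm behind it (pinch_z is the distance from the TCP to the grasp point, in m); z points along the fingers, y is the line along which they close (so a half turn about z gives the same grasp; the last joint's range is limited). The gripper opens to 85 mm and grips with 20 to 120 N. Pads are 22 mm wide; open, the fingers measure 114 mm over their backs; the gripper's body (76 mm by 85 mm) begins 54 mm behind the grasp point. The pads swing forward as they close: fully open they stand 13 mm farther back than shut.
Start: joints at [1.266, 0.116, 1.442, -0, 1.584, -0.038], TCP at [0.178, 0.651, 0.231] pointing down, gripper open.
Joint ranges: [-2.83, 2.83], [-0.83, 2.19], [0.07, 2.5], [-1.14, 4.28], [0.01, 3], [-2.97, 2.97]. Speed limits (rad/s): [1.89, 1.89, 2.22, 3.14, 3.14, 3.14].

INTERFACE

Orientations are given as a 3x3 rotation matrix whose columns are the frame's x, y, z axes.
In Python, from rig import state, capture, camera_info, sign_off, pinch_z gives the robot as it stands.
- The arm moves only by the tool drive_tool, never from a script. Its argument "series" is a list that holds one entry, the list of rows, each a list of 5 numbers: the opening, from 0 (shut) to 1 (fully open), then the shift along the tool's x, y, z in m, then the turn about the tool's z in degrees. A call has 1 to 8 rows; each row is the pose to reach, as a shift and turn from the pose commanded when the call began, along the tool's axes at that moment; what a row does not reach only later rows make up. A row lasts 1/8 s, in which the tool goes at most 62.5 mm and 10.7 degrees, less where a joint would pass 70% of its speed; a pose out of reach is approached as far as the arm can. A call with a gripper value outside its range is refused whole. The fingers move at their own pace and stop on an object; "squeeze" is the grip in N (left out, the last holds). Time passes only in rows, so rows that repeat a pose let the fingers close. It gives the time, the measured TCP pose, the force, the opening and the grip force at its end, in the units of the state.
- state(): the state, without advancing time (a new reading comes with each control period).
- capture(name): name is "scene" or "top" or "wrist"; returns (picture, depth): 400x640x3 uint8, red, green, blue; 400x640 float32, m along the optical axis (not along the pixel's ray), 0 where there is no reading.
- camera_info(name): a dict with "intrinsics" (3x3 intrinsics, pixels), "extrinsics" (4x4, takes a point from world to camera coordinates). Camera axes: x right, y down, z forward; pixel columns grow to the right and rows downward; lengths in m; the calibration is good to about 2 mm. A picture is of the moment at which its call begins: read the wrist's pose just before it. camera_info takes no time and is no camera call; for the wrist camera it gives the pose at the moment of the call.
- sign_off(): hands the job in; it is judged then, once.
The state is a dict: "clock": time; "qpos": joint angles; "joint_velocities": joint speeds; "tau": joint torques, N m; "eef_pos": TCP position; "ee_rot": TCP orientation; "contact_force": force on the tool from outside, world axes, zero at the start; "ft_torque": the same for the moment, N m; "finger_gap": finger opening in m; "grip_force": force on a finger pad.
Only numpy, scipy, OpenCV 4.12 (cv2) and the standard library are available. Lean on these libraries where they do the work, as an engineer would, in place of code of your own. Each camera call takes 0.05 s, during which the arm holds its last target. There are 200 camera calls.

TASK

Check how far the green bench clamp is open: pick up the taper feeler gauge by its orange handle, lay it flat on the clamp's steel bed and slide the blade straight in under the middle of the clamp foot until you feel it drag. Do not force it: stop as soon as it is lightly nipped, let go, and leave it sitting there, flat on the bed, to be read. Leave the fittings lying around undisturbed.

Things in the scene. Friction and masses are not known exactly. Their poses are not given: they have to be found in the camera images.
- gauge: Taper feeler gauge, 180 mm long, 0.14 kg, lying flat. Origin on its flat underside below the middle of the orange handle; x along the blade to the tip, z up. Handle x -35 to 35 mm, 20 wide (y), 28 tall; collar to x = 42, 22 wide. Steel blade x 35 to 145, 24 wide; underside flat, upper face slopes evenly from 15 mm thick at x = 35 to 3 mm at the tip.
- gauge_tip (a point): Middle of the lower edge of the gauge's thin tip (gauge frame x = 145 mm, y = 0, z = 0); same axes as the gauge.
- anvil: Fixed bed of the green bench clamp. Origin on the bench, right below the middle of the clamp foot. x is the way the gauge slides in (from the long end of the bed, under the bridge), z up. Flat steel top 30 mm above the bench, x -120 to +35 mm, 70 wide (y); green skirt 86 wide, 10 high.
- clamp: Fixed green bridge with a sprung steel foot under its middle. Frame as the anvil's. Foot 28 mm wide (y), its round lowest line at x = 0, at an unknown height 5.5 to 8.5 mm over the bed; spring 12 N/mm: once blade and foot touch, drag grows by 1 to 3 N per mm slid in; a nipped blade stays by friction. Posts y = +-26 to +-36, bridge x -12 to +12, top below 97 over the bench.
- tee_a: Bystander: brass pipe tee, loose. Origin at its underside.
- seal_tape: Bystander: roll of seal tape, loose. Origin at its underside.
- union_a: Bystander: brass union, loose. Origin at its underside.
- plug_a: Bystander: brass hex plug, loose. Origin at its underside.
Things that resemble listed ones, but are neither listed nor needed, are in the scene too. There is more than one size of the anvil; the one meant has the size given above.

How it is judged:
On the way, in this order (a step that is already met when the one before it is completed fails the run):
1. the gauge is lifted off the bench in the gripper (height (world z) of gauge above 0.02 m and contact force between the fingers and gauge above 1 N), for 0.2 s.
2. held in the gripper, the blade drags under the clamp foot (contact force between gauge and clamp above 0.8 N and contact force between the fingers and gauge above 1 N and x of gauge_tip in the frame of anvil between 0.01 and 0.09 m), for 0.1 s.
At the end, for the whole second after the job is handed in: The gauge lies at rest, flat on the bed (tilt under 0.05 rad, underside within 3 mm of the bed's top), its tip past the foot by at least 10 mm, pointing along the bed within 0.12 rad and within 12 mm of the bed's centre line, nipped by the clamp foot with 0.5 to 20 N (contact force between gauge and clamp between 0.5 and 20 N and angle between gauge's own z axis and vertical below 0.05 rad and angle between the x axis of gauge and the x axis of anvil, either way round below 0.12 rad and x of gauge_tip in the frame of anvil between 0.01 and 0.09 m and y of gauge_tip in the frame of anvil between -0.012 and 0.012 m and z of gauge in the frame of anvil between 0.027 and 0.033 m and linear speed of gauge below 0.01 m/s); the robot touches nothing.
It fails at once if the blade is forced: more than 20 N between the gauge and the clamp (contact force between gauge and clamp above 20 N).
It fails at once if the robot leans on the clamp (over 15 N) (contact force between the arm and clamp above 15 N).
It fails at once if the fingers press on the bed (over 20 N) (contact force between the fingers and anvil above 20 N).
It fails at once if a bystander is pushed more than 20 mm (distance of any of tee_a, seal_tape, union_a, plug_a from where it was at the start of the episode above 0.02 m).
It also fails if it takes over 64 s, if anything falls off the work surface, if the arm or the gripper's body presses on something with over 40 N, if the wrist force passes 120 N, or if a joint passes its speed limit or range.

## Working session

There is one attempt and no reset: what is moved stays moved. The work goes in short steps, Python scripts to look and compute and a tool call to move; the robot and the scene stay as the last step left them, time stands still between calls to the robot, and variables do not carry over. Pictures are saved under pics/ and viewed, at most 10 in all, crops included, and the job is handed in when it is done.

Besides the shell and the picture viewer there is one more tool, called after "Call:" as name(argument=value, ...) on one line, values as JSON. drive_tool: Moves the arm, as the interface text tells. Its arguments: {"type":"object","properties":{"series":{"type":"array","items":{"type":"array","items":{"type":"array","items":{"type":"number"}}}},"squeeze":{"type":"number"}},"required":["series"]}

```bash
mkdir -p pics
cat > h.py <<'E'
import numpy as np, cv2
from rig import *
def snap(c,f):
    i=camera_info(c); p,d=capture(c); np.savez(f'{f}.npz',p=p,d=d,K=i['intrinsics'],E=i['extrinsics'])
    cv2.imwrite(f'pics/{f}.png',p[:,:,::-1]); return p,d
def world(f,u=None,v=None):
    z=np.load(f'{f}.npz'); d=z['d']; K=z['K']; V,U=np.mgrid[:400,:640]
    P=np.stack([(U-K[0,2])/K[0,0]*d,(V-K[1,2])/K[1,1]*d,d],-1)
    E=np.array(z['E']); W=(P-E[:3,3])@E[:3,:3]
    W[d==0]=np.nan
    return W if u is None else W[v,u]
def crop(f,x0,y0,x1,y1,s,o):
    p=cv2.imread(f'pics/{f}.png')[y0:y1,x0:x1]; cv2.imwrite(f'pics/{o}.png',cv2.resize(p,None,fx=s,fy=s,interpolation=cv2.INTER_CUBIC))
E
python3 - <<'E'
from h import *
s=state(); print({k:np.round(v,3).tolist() for k,v in s.items()}, pinch_z)
snap('top','top1'); snap('scene','sc1')
E
```

```text
{'clock': 0.0, 'qpos': [1.266, 0.117, 1.442, -0.0, 1.584, -0.038], 'joint_velocities': [-0.001, 0.002, -0.001, 0.0, -0.001, -0.001], 'tau': [0.002, -73.197, -63.25, 0.0, 0.006, 0.0], 'eef_pos': [0.178, 0.651, 0.231], 'ee_rot': [[-0.965, 0.264, -0.0], [0.264, 0.965, -0.001], [0.0, -0.001, -1.0]], 'contact_force': [-0.17, 0.29, 0.286], 'ft_torque': [0.005, -0.012, 0.034], 'grip_force': 0.0, 'finger_gap': 0.085} 0.0187
```

View pics/top1.png

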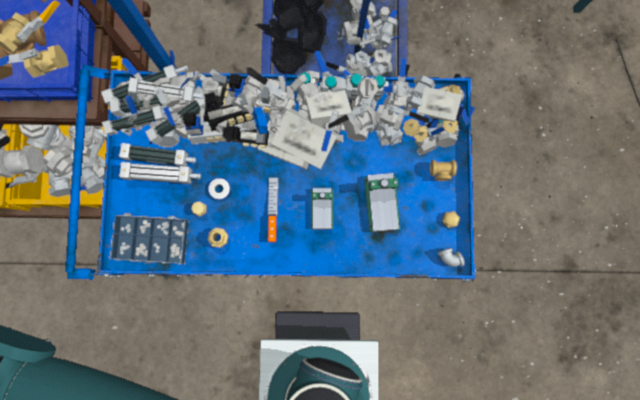

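View pics/sc1.png

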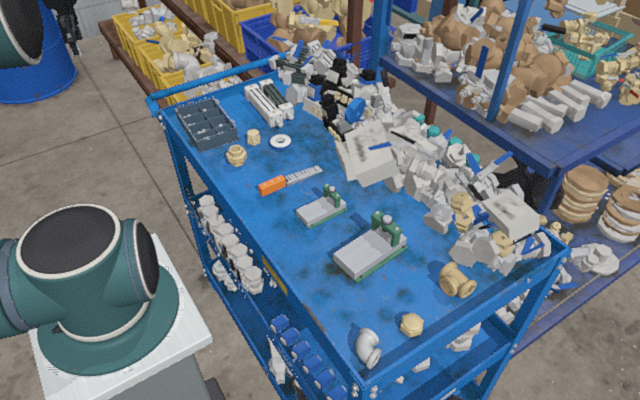

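The top view shows two green clamps, at (321,208) (small) and (383,203) (large), and the gauge with its orange handle at (272,225) and tip at about (272,178). I'll measure both beds and look at an enlarged crop.

Run:
```python
from h import *
W=world('top1'); p=np.load('top1.npz')['p'].astype(int)
for u,v in [(272,225),(272,185),(250,225),(321,208),(383,210),(443,170),(219,188),(218,237),(451,219),(199,209)]: print(u,v,W[v,u].round(3))
def rect(m,n):
    P=W[m][:,:2].astype(np.float32); print(n,len(P),cv2.minAreaRect(P*1000), 'z',np.median(W[m][:,2]).round(4))
V,U=np.mgrid[:400,:640]
for n,(a,b) in dict(small=(300,340),big=(355,410)).items():
    r=(U>a)&(U<b)&(V>165)&(V<240)
    Z=W[...,2]
    for lo,hi in [(.015,.04),(.06,.12)]: 
        m=r&(Z>lo)&(Z<hi)
        if m.any(): rect(m,n)
r=(U>255)&(U<290)&(V>170)&(V<250)
o=r&(p[...,0]>180)&(p[...,2]<90); rect(o,'handle')
g=r&(p[...,0]>110); rect(g,'gauge')
crop('top1',250,160,410,250,5,'c1')
```

```text
272 225 [0.461 0.135 0.023]
272 185 [0.575 0.14  0.004]
250 225 [0.462 0.198 0.002]
321 208 [0.511 0.002 0.018]
383 210 [ 0.506 -0.168  0.031]
443 170 [ 0.62  -0.333  0.035]
219 188 [ 0.565  0.288 -0.001]
218 237 [0.428 0.285 0.001]
451 219 [ 0.486 -0.357  0.021]
199 209 [0.501 0.334 0.032]
small 597 ((542.5260009765625, 6.344097137451172), (180.79119873046875, 64.43787384033203), 10.2607421875) z 0.021
small 49 ((579.3430786132812, 14.161781311035156), (107.16439056396484, 49.66179656982422), 23.412511825561523) z 0.0631
big 1222 ((530.9891357421875, -167.75054931640625), (155.63409423828125, 79.75173950195312), 5.20467472076416) z 0.0289
big 271 ((572.7063598632812, -162.47036743164062), (25.238304138183594, 74.69974517822266), 6.05263090133667) z 0.0801
handle 163 ((451.6876220703125, 135.13436889648438), (19.41407585144043, 68.5396728515625), 88.44934844970703) z nan
gauge 579 ((506.7518310546875, 137.31793212890625), (178.55892944335938, 26.083505630493164), 1.0990179777145386) z nan
```

View pics/c1.png

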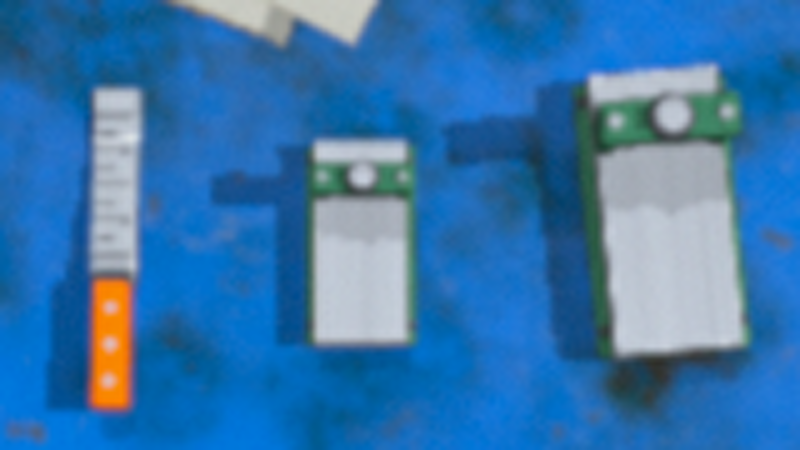

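The large clamp at (383,203) is the one meant: its bed measures about 155 mm long with its top about 30 mm up. The clamp at (321,208) is smaller and about 20 mm high. I'll move above the gauge, then check with the wrist camera.

Call:
drive_tool(series=[[[1,-0.02,-0.02,-0.04,0],[1,-0.398,-0.425,-0.04,-16.4],[1,-0.398,-0.425,-0.04,-16.4],[1,-0.398,-0.425,-0.04,-16.4],[1,-0.398,-0.425,-0.04,-16.4],[1,-0.398,-0.425,-0.04,-16.4],[1,-0.398,-0.425,-0.04,-16.4],[1,-0.398,-0.425,-0.04,-16.4]]], squeeze=40)

```text
clock: 1.1
eef_pos: [0.396, 0.2374, 0.2712]
ee_rot: [[-1.0, -0.02, 0.0], [-0.02, 1.0, 0.0], [-0.0, 0.0, -1.0]]
contact_force: [1.2, 0.2, -0.2]
finger_gap: 0.0854
grip_force: 0.0
```

Call:
drive_tool(series=[[[1,-0.052,-0.102,0.04,0],[1,-0.052,-0.102,0.04,0],[1,-0.052,-0.102,0.04,0],[1,-0.052,-0.102,0.04,0]]])

```text
clock: 1.6
eef_pos: [0.4495, 0.1385, 0.2314]
ee_rot: [[-1.0, -0.019, -0.0], [-0.019, 1.0, 0.0], [0.0, 0.0, -1.0]]
contact_force: [-0.5, 0.7, 0.0]
finger_gap: 0.0852
grip_force: 0.0
```

Run:
```python
from h import *
print(state()['eef_pos']); snap('wrist','w1')
```

```text
[0.44950568 0.13849389 0.23143329]
```

View pics/w1.png

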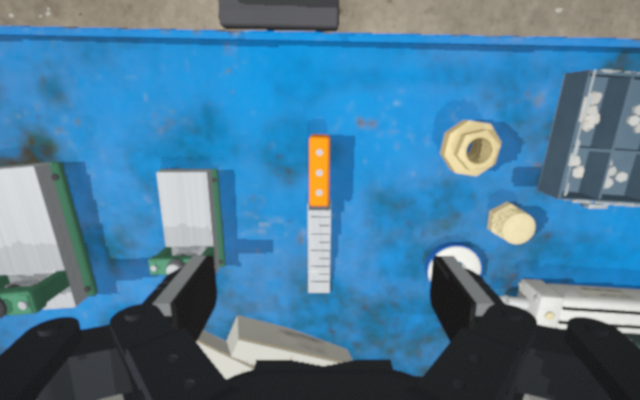

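The wrist view shows the gauge clear of everything: handle at (309–329, 135–207), tip at (319,293).

```bash
cat >> h.py <<'E'
def gauge(f,box):
    z=np.load(f'{f}.npz'); p=z['p'].astype(int); W=world(f); V,U=np.mgrid[:400,:640]
    r=(U>box[0])&(U<box[2])&(V>box[1])&(V<box[3])
    o=r&(p[...,0]>170)&(p[...,2]<100)&(p[...,0]-p[...,1]>50)&np.isfinite(W[...,2])
    return W[o]
E
python3 - <<'E'
from h import *
P=gauge('w1',(295,120,345,300)); P=P[P[:,2]>.015]; print(len(P),cv2.minAreaRect((P[:,:2]*1000).astype(np.float32)),np.median(P[:,2]),np.percentile(P,[1,99],axis=0))
W=world('w1')
for u,v in [(319,171),(319,212),(310,250),(319,250),(328,250),(319,290),(250,250)]: print(u,v,W[v,u].round(4))
z=np.load('w1.npz');p=z['p'].astype(int);V,U=np.mgrid[:400,:640]
m=(U>300)&(U<340)&(V>212)&(V<300)&(p[...,0]>110); Q=W[m][:,:2]; Q=Q[np.isfinite(Q[:,0])]; print(cv2.minAreaRect((Q*1000).astype(np.float32)))
E
```

```text
1169 ((450.6727600097656, 134.2744140625), (71.7217025756836, 18.2836971282959), 0.5669800639152527) 0.026579148783674386 [[0.41501027 0.12496517 0.02036306]
 [0.48403383 0.14330691 0.02824299]]
319 171 [0.4485 0.134  0.0246]
319 212 [0.4945 0.1346 0.0125]
310 250 [0.5398 0.1254 0.0078]
319 250 [0.5394 0.1353 0.0081]
328 250 [0.5392 0.1451 0.0083]
319 290 [0.5921 0.136  0.0012]
250 250 [ 0.545   0.0577 -0.0014]
((546.583984375, 135.00558471679688), (102.84619903564453, 26.776296615600586), 0.507015585899353)
```

Call:
drive_tool(series=[[[1,0.001,-0.0043,0.06,0.5],[1,0.001,-0.0043,0.12,0.5],[1,0.001,-0.0043,0.17,0.5],[1,0.001,-0.0043,0.2,0.5],[1,0.001,-0.0043,0.22,0.5],[1,0.001,-0.0043,0.226,0.5],[1,0.001,-0.0043,0.226,0.5]]])

```text
clock: 2.52
eef_pos: [0.4487, 0.1348, 0.0059]
ee_rot: [[-1.0, -0.012, 0.0], [-0.012, 1.0, 0.0], [-0.0, 0.0, -1.0]]
contact_force: [-0.1, 0.6, 0.2]
finger_gap: 0.0852
grip_force: 0.0
```

Call:
drive_tool(series=[[[0,0,0,0,0],[0,0,0,0,0],[0,0,0,0,0],[0,0,0,0,0],[0,0,0,0,0],[0,0,0,0,0]]], squeeze=40)

```text
clock: 3.28
eef_pos: [0.4489, 0.134, 0.0057]
ee_rot: [[-1.0, -0.011, 0.0], [-0.011, 1.0, 0.0], [-0.0, 0.0, -1.0]]
contact_force: [-1.0, -0.2, 4.8]
finger_gap: 0.019
grip_force: 40.3
```

Call:
drive_tool(series=[[[0,0,0,-0.03,0],[0,0,0,-0.08,0],[0,0,0,-0.14,0],[0,0.03,-0.05,-0.14,0],[0,0.05,-0.11,-0.14,0],[0,0.07,-0.17,-0.14,-2],[0,0.07,-0.23,-0.14,-5],[0,0.07,-0.29,-0.14,-5]]])

```text
clock: 4.28
eef_pos: [0.3811, -0.1587, 0.1454]
ee_rot: [[-0.995, -0.098, 0.001], [-0.098, 0.995, -0.0], [-0.001, -0.0, -1.0]]
contact_force: [1.4, 0.5, -1.2]
finger_gap: 0.0193
grip_force: 39.7
```

Call:
drive_tool(series=[[[0,0,-0.025,0,0],[0,0,-0.025,0,0],[0,0,-0.025,0,0]]])

```text
clock: 4.65
eef_pos: [0.3841, -0.1811, 0.145]
ee_rot: [[-0.995, -0.098, -0.001], [-0.098, 0.995, 0.001], [0.0, 0.001, -1.0]]
contact_force: [0.5, -0.2, -1.5]
finger_gap: 0.0191
grip_force: 39.8
```

Run:
```python
from h import *
s=state();print(s['eef_pos'],s['ee_rot'][0]); snap('wrist','w2'); snap('top','top2')
```

```text
[ 0.38405904 -0.18109704  0.14498109] [-9.95213623e-01 -9.77217627e-02 -5.48747872e-04]
```

View pics/w2.png

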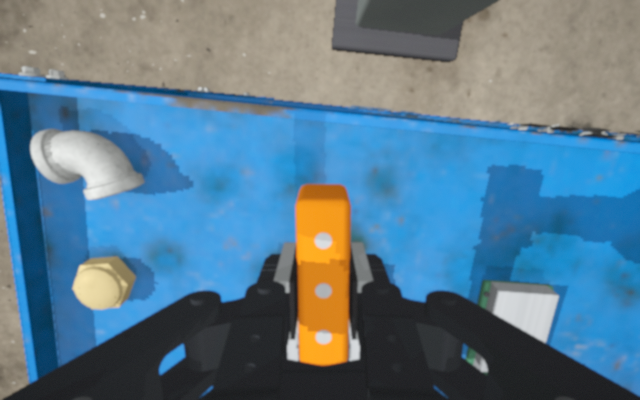

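The wrist view shows the gauge held straight (handle at (323,275)), but the gripper hides the clamp. I'll refine the clamp's pose from the first top and scene pictures, which show it clear.

Run:
```python
from h import *
V,U=np.mgrid[:400,:640]
for f,b in (('top1',(355,165,412,240)),('sc1',(325,200,412,285)),('top2',(355,165,412,240))):
    W=world(f); p=np.load(f+'.npz')['p'].astype(int)
    r=(U>b[0])&(U<b[2])&(V>b[1])&(V<b[3]); Z=W[...,2]
    grey=(p.max(-1)-p.min(-1)<40)&(p.min(-1)>110)
    for n,m in (('bed',r&grey&(abs(Z-.03)<.006)),('bridge',r&(Z>.07)&(Z<.11))):
        if m.sum()<20: print(f,n,m.sum()); continue
        Q=W[m]; c=cv2.minAreaRect((Q[:,:2]*1000).astype(np.float32))
        print(f,n,len(Q),np.round(np.r_[c[0],c[1],c[2]],1),'z',np.median(Q[:,2]).round(4),Q[:,2].max().round(3), 'box',cv2.boxPoints(c).round(0).tolist())
W=world('top2'); p=np.load('top2.npz')['p'].astype(int)
m=(p[...,0]>170)&(p[...,2]<100)&(p[...,0]-p[...,1]>50)&(W[...,2]>.1)&(W[...,2]<.3)&(U>200)&(U<480); print('orange',m.sum())
crop('top2',330,140,440,260,5,'c2')
```

```text
top1 bed 1071 [ 530.1 -167.   153.5   70.4    6.1] z 0.0292 0.036 box [[450.0, -140.0], [457.0, -210.0], [610.0, -194.0], [603.0, -124.0]]
top1 bridge 265 [ 572.7 -162.5   25.2   74.7    6.1] z 0.0803 0.094 box [[556.0, -127.0], [564.0, -201.0], [589.0, -198.0], [581.0, -124.0]]
sc1 bed 1555 [ 519.8 -103.8  156.6  206.     7. ] z 0.0311 0.036 box [[429.0, -11.0], [455.0, -216.0], [610.0, -196.0], [585.0, 8.0]]
sc1 bridge 396 [ 570.  -165.6   26.4   76.9    6.1] z 0.0816 0.095 box [[553.0, -129.0], [561.0, -205.0], [587.0, -202.0], [579.0, -126.0]]
top2 bed 678 [ 530.  -167.2  153.5   70.3    5.4] z 0.0292 0.036 box [[450.0, -139.0], [457.0, -209.0], [610.0, -195.0], [603.0, -125.0]]
top2 bridge 263 [ 573.4 -162.3   26.4   75.3    4.9] z 0.0801 0.095 box [[557.0, -126.0], [563.0, -201.0], [590.0, -199.0], [583.0, -124.0]]
orange 1
```

View pics/c2.png

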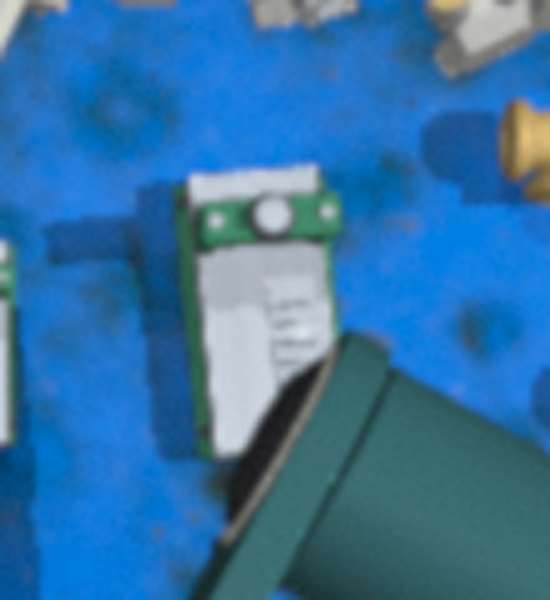

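The crop shows the blade over the bed, parallel to its centre line. Its sideways offset is parallax from the gauge's height. The clamp origin is at about (0.572, -0.163) with yaw 5.7°, so the gauge is already lined up and I'll lower it.

Call:
drive_tool(series=[[[0,0,0,0.04,0],[0,0,0,0.08,0],[0,0,0,0.1,0],[0,0,0,0.106,0],[0,0,0,0.106,0],[0,0,0,0.106,0]]])

```text
clock: 5.5
eef_pos: [0.3848, -0.1817, 0.0404]
ee_rot: [[-0.995, -0.098, 0.001], [-0.098, 0.995, -0.001], [-0.001, -0.001, -1.0]]
contact_force: [-0.1, -0.6, -1.9]
finger_gap: 0.0192
grip_force: 39.8
```

Call:
drive_tool(series=[[[0,0,0,0.001,0],[0,0,0,0.002,0],[0,0,0,0.002,0]]])

```text
clock: 5.88
eef_pos: [0.3842, -0.1816, 0.0373]
ee_rot: [[-0.995, -0.098, -0.0], [-0.098, 0.995, 0.0], [0.0, 0.0, -1.0]]
contact_force: [0.1, 0.1, -1.7]
finger_gap: 0.0193
grip_force: 39.8
```

Run:
```python
from h import *
s=state();print(s['eef_pos'],s['ee_rot'][0],s['contact_force'])
a=.0995;d=s['eef_pos'][:2]-np.array([.572,-.163]);print('TCP in anvil',d@[np.cos(a),np.sin(a)],d@[-np.sin(a),np.cos(a)])
```

```text
[ 0.3841923  -0.18158777  0.03730268] [-9.95209386e-01 -9.77664173e-02 -6.96168849e-05] [ 0.07974275  0.07604413 -1.74890823]
TCP in anvil -0.18872522973987618 0.0001602110561119384
```

Call:
drive_tool(series=[[[0,0,0,0.0007,0],[0,0,0,0.0007,0],[0,0,0,0.0007,0]]])

```text
clock: 6.25
eef_pos: [0.3842, -0.1816, 0.0366]
ee_rot: [[-0.995, -0.098, -0.0], [-0.098, 0.995, 0.0], [0.0, 0.0, -1.0]]
contact_force: [1.2, 0.1, -1.2]
finger_gap: 0.0188
grip_force: 39.8
```

Call:
drive_tool(series=[[[0,0,0,0.0005,0],[0,0,0,0.0005,0],[0,0,0,0.0005,0]]])

```text
clock: 6.62
eef_pos: [0.3842, -0.1816, 0.0361]
ee_rot: [[-0.995, -0.098, -0.0], [-0.098, 0.995, 0.0], [0.0, 0.0, -1.0]]
contact_force: [-0.8, 0.1, -0.9]
finger_gap: 0.0196
grip_force: 39.8
```

Call:
drive_tool(series=[[[0,0,0,0.0004,0],[0,0,0,0.0004,0],[0,0,0,0.0004,0]]])

```text
clock: 7.0
eef_pos: [0.3842, -0.1816, 0.0357]
ee_rot: [[-0.995, -0.098, 0.0], [-0.098, 0.995, -0.0], [-0.0, -0.0, -1.0]]
contact_force: [0.1, -0.1, -1.6]
finger_gap: 0.0193
grip_force: 39.9
```

Call:
drive_tool(series=[[[0,0,0,0.0004,0],[0,0,0,0.0004,0],[0,0,0,0.0004,0]]])

```text
clock: 7.38
eef_pos: [0.3842, -0.1816, 0.0354]
ee_rot: [[-0.995, -0.098, 0.0], [-0.098, 0.995, -0.0], [-0.0, -0.0, -1.0]]
contact_force: [-2.4, 0.0, 3.0]
finger_gap: 0.0192
grip_force: 40.4
```

In contact with the bed (about 4.5 N). Sliding in.

Call:
drive_tool(series=[[[0,-0.008,0,0,0],[0,-0.018,0,0,0],[0,-0.028,0,0,0],[0,-0.038,0,0,0],[0,-0.046,0,0,0],[0,-0.052,0,0,0],[0,-0.052,0,0,0],[0,-0.052,0,0,0]]])

```text
clock: 8.38
eef_pos: [0.4371, -0.1765, 0.0356]
ee_rot: [[-0.995, -0.098, 0.001], [-0.098, 0.995, -0.0], [-0.001, -0.0, -1.0]]
contact_force: [3.4, 0.2, 4.8]
finger_gap: 0.0189
grip_force: 40.6
```

Call:
drive_tool(series=[[[0,-0.001,0,0,0],[0,-0.002,0,0,0],[0,-0.003,0,0,0],[0,-0.003,0,0,0],[0,-0.003,0,0,0]]])

```text
clock: 9.0
eef_pos: [0.4389, -0.1763, 0.0356]
ee_rot: [[-0.995, -0.098, -0.001], [-0.098, 0.995, -0.0], [0.001, -0.0, -1.0]]
contact_force: [-6.7, -0.0, 11.1]
finger_gap: 0.0193
grip_force: 41.6
```

Call:
drive_tool(series=[[[0,0,0,-0.0003,0],[0,0,0,-0.0003,0],[0,0,0,-0.0003,0]]])

```text
clock: 9.38
eef_pos: [0.4389, -0.1763, 0.0357]
ee_rot: [[-0.995, -0.098, -0.001], [-0.098, 0.995, -0.0], [0.001, -0.0, -1.0]]
contact_force: [-4.2, -1.5, 6.2]
finger_gap: 0.0195
grip_force: 40.9
```

Run:
```python
from h import *
F=[]
for i in range(4):
    capture('top'); s=state(); print(s['eef_pos'].round(4),s['contact_force'].round(1),s['ft_torque'].round(2))
```

```text
[ 0.4389 -0.1763  0.0357] [-3.9 -1.7  6.3] [-0.27  0.53 -0.03]
[ 0.4389 -0.1763  0.0357] [-4.  -1.2  7.1] [-0.25  0.53 -0.02]
[ 0.4389 -0.1763  0.0357] [-4.3 -1.   6.4] [-0.27  0.6  -0.06]
[ 0.4389 -0.1763  0.0357] [-3.5 -2.4  6.2] [-0.21  0.51 -0.02]
```

Call:
drive_tool(series=[[[0,0,0,-0.0003,0],[0,0,0,-0.0003,0],[0,0,0,-0.0003,0]]])

```text
clock: 9.95
eef_pos: [0.4389, -0.1761, 0.0357]
ee_rot: [[-0.995, -0.098, -0.0], [-0.098, 0.995, 0.0], [0.0, 0.0, -1.0]]
contact_force: [0.2, -1.1, -0.5]
finger_gap: 0.0187
grip_force: 40.1
```

Call:
drive_tool(series=[[[0,-0.001,0,0,0],[0,-0.002,0,0,0],[0,-0.002,0,0,0],[0,-0.002,0,0,0]]])

```text
clock: 10.45
eef_pos: [0.441, -0.1759, 0.0358]
ee_rot: [[-0.995, -0.098, -0.0], [-0.098, 0.995, 0.0], [0.0, 0.0, -1.0]]
contact_force: [0.0, 0.3, -1.8]
finger_gap: 0.0195
grip_force: 39.9
```

```bash
cat > f.py <<'E'
from h import *
F=[]
for i in range(4):
    capture('top'); s=state(); F.append(np.r_[s['contact_force'],s['ft_torque']])
a=.0995;d=s['eef_pos'][:2]-np.array([.572,-.163]);print(s['eef_pos'].round(4),'anvil',(d@[np.cos(a),np.sin(a)]).round(4),(d@[-np.sin(a),np.cos(a)]).round(4), np.mean(F,0).round(2))
E
python3 f.py
```

```text
[ 0.4409 -0.176   0.0359] anvil -0.1317 0.0001 [-0.24  0.12 -1.19  0.03  0.05  0.02]
```

Free of the bed with no drag, so any drag from here is the foot. I'll creep in.

Call:
drive_tool(series=[[[0,-0.001,0,0,0],[0,-0.002,0,0,0],[0,-0.003,0,0,0],[0,-0.003,0,0,0],[0,-0.003,0,0,0]]])

```text
clock: 11.28
eef_pos: [0.4439, -0.1757, 0.0359]
ee_rot: [[-0.995, -0.098, 0.0], [-0.098, 0.995, 0.0], [-0.0, 0.0, -1.0]]
contact_force: [0.1, 0.4, -1.5]
finger_gap: 0.0193
grip_force: 39.9
```

Call:
drive_tool(series=[[[0,-0.001,0,0,0],[0,-0.002,0,0,0],[0,-0.002,0,0,0],[0,-0.002,0,0,0]]])

```text
clock: 11.78
eef_pos: [0.4459, -0.1755, 0.0359]
ee_rot: [[-0.995, -0.098, -0.0], [-0.098, 0.995, -0.0], [0.0, 0.0, -1.0]]
contact_force: [0.2, -0.5, -1.8]
finger_gap: 0.0191
grip_force: 39.9
```

Call:
drive_tool(series=[[[0,-0.001,0,0,0],[0,-0.002,0,0,0],[0,-0.002,0,0,0],[0,-0.002,0,0,0]]])

```text
clock: 12.28
eef_pos: [0.4479, -0.1753, 0.0359]
ee_rot: [[-0.995, -0.098, -0.0], [-0.098, 0.995, -0.0], [0.0, -0.0, -1.0]]
contact_force: [0.7, -0.1, -1.7]
finger_gap: 0.0192
grip_force: 39.9
```

Call:
drive_tool(series=[[[0,-0.001,0,0,0],[0,-0.002,0,0,0],[0,-0.002,0,0,0],[0,-0.002,0,0,0]]])

```text
clock: 12.78
eef_pos: [0.4499, -0.1751, 0.0359]
ee_rot: [[-0.995, -0.098, -0.0], [-0.098, 0.995, 0.0], [0.0, 0.0, -1.0]]
contact_force: [0.8, -0.1, -1.2]
finger_gap: 0.0192
grip_force: 39.9
```

Call:
drive_tool(series=[[[0,-0.001,0,0,0],[0,-0.002,0,0,0],[0,-0.002,0,0,0],[0,-0.002,0,0,0]]])

```text
clock: 13.28
eef_pos: [0.4519, -0.1749, 0.0359]
ee_rot: [[-0.995, -0.098, 0.0], [-0.098, 0.995, -0.0], [-0.0, -0.0, -1.0]]
contact_force: [-0.7, 0.1, -1.6]
finger_gap: 0.019
grip_force: 39.9
```

Call:
drive_tool(series=[[[0,-0.001,0,0,0],[0,-0.002,0,0,0],[0,-0.002,0,0,0],[0,-0.002,0,0,0]]])

```text
clock: 13.78
eef_pos: [0.4539, -0.1747, 0.0359]
ee_rot: [[-0.995, -0.098, 0.0], [-0.098, 0.995, -0.0], [-0.0, -0.0, -1.0]]
contact_force: [0.9, 0.4, -1.6]
finger_gap: 0.0191
grip_force: 39.9
```

Call:
drive_tool(series=[[[0,-0.001,0,0,0],[0,-0.002,0,0,0],[0,-0.002,0,0,0],[0,-0.002,0,0,0]]])

```text
clock: 14.28
eef_pos: [0.4558, -0.1745, 0.0359]
ee_rot: [[-0.995, -0.098, -0.0], [-0.098, 0.995, 0.0], [0.0, 0.0, -1.0]]
contact_force: [-2.7, -0.1, -1.5]
finger_gap: 0.0189
grip_force: 39.9
```

```bash
python3 f.py
```

```text
[ 0.4558 -0.1745  0.0359] anvil -0.1168 0.0001 [-2.78 -0.16 -1.74 -0.05  0.43  0.  ]
```

Drag has started (2.8 N). One small step more for a secure nip.

Call:
drive_tool(series=[[[0,-0.0005,0,0,0],[0,-0.001,0,0,0],[0,-0.001,0,0,0],[0,-0.001,0,0,0]]])

```text
clock: 14.98
eef_pos: [0.4568, -0.1744, 0.0359]
ee_rot: [[-0.995, -0.098, -0.0], [-0.098, 0.995, 0.0], [0.0, 0.0, -1.0]]
contact_force: [-4.7, -0.7, -1.0]
finger_gap: 0.0192
grip_force: 39.9
```

```bash
python3 f.py
```

```text
[ 0.4568 -0.1744  0.0359] anvil -0.1158 0.0001 [-4.68 -0.2  -1.65 -0.08  0.77  0.02]
```

Call:
drive_tool(series=[[[0,0,0,0.0003,0],[0,0,0,0.0003,0],[0,0,0,0.0003,0]]])

```text
clock: 15.55
eef_pos: [0.4569, -0.1745, 0.0357]
ee_rot: [[-0.995, -0.098, 0.0], [-0.098, 0.995, -0.0], [-0.0, -0.0, -1.0]]
contact_force: [-6.1, 0.5, -0.3]
finger_gap: 0.0192
grip_force: 40.1
```

```bash
python3 f.py
```

```text
[ 0.4569 -0.1744  0.0357] anvil -0.1157 0.0 [-5.64 -0.25 -0.31 -0.02  0.85  0.02]
```

Seated on the bed and still nipped. Let go and retreat.

Call:
drive_tool(series=[[[0.5,0,0,0,0],[0.5,0,0,0,0],[0.5,0,0,0,0],[0.5,0,0,0,0],[0.5,0,0,-0.01,0],[0.5,0,0,-0.04,0],[0.5,0,0,-0.09,0],[0.5,0,0,-0.15,0]]])

```text
clock: 16.75
eef_pos: [0.4564, -0.1742, 0.1873]
ee_rot: [[-0.995, -0.098, -0.001], [-0.098, 0.995, 0.0], [0.001, 0.0, -1.0]]
contact_force: [1.6, -0.8, 0.0]
finger_gap: 0.0427
grip_force: 0.0
```

Call:
drive_tool(series=[[[0.5,0.03,0.06,-0.03,0],[0.5,0.05,0.12,-0.03,0],[0.5,0.06,0.18,-0.03,0],[0.5,0.06,0.24,-0.03,0],[0.5,0.06,0.3,-0.03,0],[0.5,0.06,0.3,-0.03,0]]])

```text
clock: 17.5
eef_pos: [0.3667, 0.1218, 0.2164]
ee_rot: [[-0.995, -0.105, 0.001], [-0.105, 0.995, 0.001], [-0.001, 0.001, -1.0]]
contact_force: [0.3, -0.5, 0.2]
finger_gap: 0.0423
grip_force: 0.0
```

Run:
```python
from h import *
snap('top','top3'); snap('scene','sc3'); s=state(); print(s['clock'],s['eef_pos'])
V,U=np.mgrid[:400,:640]
for f,b in (('top3',(340,165,420,270)),('sc3',(300,200,420,300))):
    P=gauge(f,b); P=P[P[:,2]>.045]
    if len(P)>10:
        c=cv2.minAreaRect((P[:,:2]*1000).astype(np.float32)); print(f,len(P),np.round(np.r_[c[0],c[1],c[2]],1),np.median(P[:,2]).round(4))
a=cv2.imread('pics/top3.png')[150:270,340:440]; b=cv2.imread('pics/sc3.png')[190:300,310:420]
cv2.imwrite('pics/c3.png',np.hstack([cv2.resize(a,(400,480),interpolation=2),cv2.resize(b,(400,480),interpolation=2)]))
```

```text
17.6 [0.36760199 0.11888101 0.21615122]
top3 164 [ 459.2 -172.5   68.4   20.7    4. ] 0.0569
sc3 288 [ 456.9 -175.7   69.9   20.9    4.2] 0.058
```

View pics/c3.png

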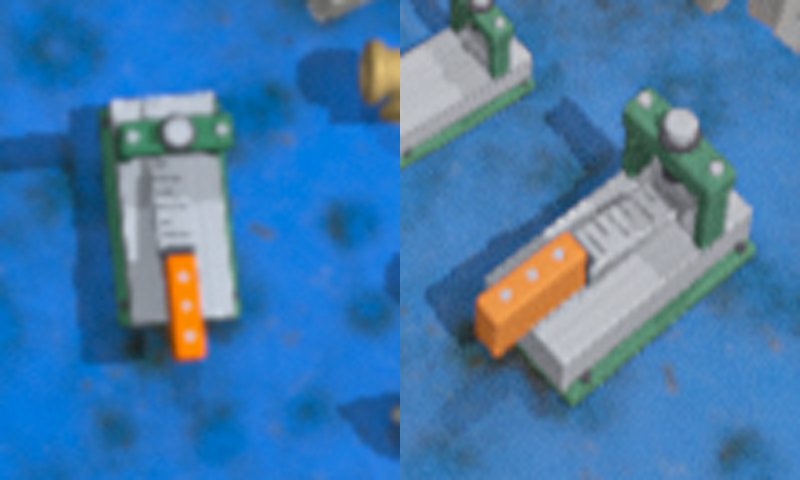

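The gauge lies flat (handle top 58 mm up, i.e. 30 + 28), centred and aligned, with the blade under the foot, and the arm is well clear.

```bash
python3 -c "
from rig import *
print(sign_off())"
```

```text
the job is handed in; nothing more can be done
None
```

The job is handed in, with no verdict returned: the gauge was slid under the foot to about 5.6 N of drag and released, and lies flat and centred on the large clamp's bed, with the fittings left untouched.

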